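# Hold a spring clip open over a card

## Task

Pull the drawer open, take the spring clip off the divider inside by squeezing its grips, and bring it over the upright card in the wooden stand. Finish holding it there, squeezed fully open, at about the middle of the card's top edge, with one jaw well down on each side of the card and the clip not touching the card, so that I can slip an order sheet in beside it: do not let the clip close or let go. Do not bump the card hard or disturb the things round about.

Things in the scene. Friction and masses are not known exactly. Their poses are not given: they have to be found in the camera images.
- handle (a point): middle of the drawer's bar handle: a level steel bar 10 mm thick, 90 mm long along this frame's y, on a post at each end, 78 mm above the table; its axis is 42 mm in front of the drawer's front panel. The drawer slides out toward this frame's -x (level)
- drawer_unit: grey drawer unit, fixed. Origin on the table 98 mm in front of the shut drawer's face, x toward the unit. Body 180 mm wide, from 110 to 240 mm along x, top 110 mm above the table. Drawer front panel 12 mm thick, its top edge 105 mm above the table
- drawer (a joint): how far the drawer is out, m: 0 shut (at the start), 0.12 at its stop; about 1.5 N of friction, stays where left. Must be nearly fully out to reach the clip from above: the divider is then 58 mm from the front panel and 60 mm from the unit's body. Side and back walls of the drawer reach 44 mm above the table
- divider (a point): middle of the top edge, 52 mm above the table, of the upright sheet divider in the drawer: 4 mm thick along x, 148 mm long along y, parallel to the front panel. The clip sits clamped on it, somewhere along it
- clip_grip (a point): middle of the two flat grips of the steel spring clip (60 g): squeeze here, along x. Like a clothes peg: grips up, jaws down, pivot 30 mm below; y is the hinge direction. The grips (36 mm wide in y) splay upward to 49 mm over the outside, top 38 mm above the pivot. On the divider this point is 88 mm above the table. Squeezing takes 8 N at first, 16 N at the stop; the jaws close again if let go
- clip_pivot (a point): centre of the clip's round pivot bar (12 mm thick, along y), which rests on the divider's edge at the start. The frame belongs to one of the two levers, so it leans by half of the jaw angle when the clip is squeezed. Squeezed fully to the stop, the outer faces of the grips stand parallel, 28 mm apart, and lie flat on the fingers; less squeezed, only their tops are pinched and the clip can tip. The grips slide up some 5 mm between the fingers meanwhile
- clip_jaw (a joint): opening angle of the clip, rad: 0 with the jaws 4 mm apart (as on the divider), -0.13 closed on nothing, 0.52 squeezed to the stop (jaw tips about 19 mm apart inside)
- tip_near (a point): centre line of the rolled lip (6 mm thick, 42 mm long in y) at the tip of the jaw on the clip's -x side: 30 mm below the pivot
- tip_far (a point): the same at the tip of the other jaw, on the clip's +x side
- clip: the clip (origin on its pivot, as clip_pivot)
- card_top (a point): middle of the top edge of the stiff white card, 120 mm above the table. The card is upright, 4 mm thick along this frame's x, 100 mm wide along its y, z up; its lower part is held in a wooden base (60 by 120 mm, up to 27 mm high) fixed to the table
- card_stand: the wooden base with its card, fixed; origin on the table under the card, axes as card_top
- marker: black marker pen lying on the table, 138 mm long, 16 mm thick: leave it alone
- parcel_low: small brown parcel, 66 x 111 x 45 mm, behind the card stand: leave it alone
- staples: small staple box, 39 x 63 x 34 mm, between the card stand and the parcel: leave it alone
- notes: square note pad, 68 x 68 x 13 mm, on the rear of the drawer unit's top: leave it alone
Mind the look-alikes: they are no part of the job. Of the things that look like the card_stand, the largest one is meant.

How it is judged:
By the outcome, as a careful person would: the job done as asked, in the order asked, and still so for the second after the job is handed in, while the arm keeps its last pose, push and grip.
It also fails if it takes over 58 s, if anything falls off the work surface, if the arm or the gripper's body presses on something with over 40 N, if the wrist force passes 120 N, or if a joint passes its speed limit or range.

## Robot

A 6-joint arm with a two-finger parallel gripper is mounted at the origin on a cart in front of the work surface, level with it; the furniture and walls round the work are solid. World frame = base frame: x ahead of the robot, y to its left, z up, the work surface at z = 0. Lengths are in mm, angles in rad, forces in N, time in s.
With the tool pointing down it reaches from about 250 to 800 mm from the base axis. Payload 3.9 kg.
Tool frame: the origin (TCP) lies midway between the tips of the shut fingers; the grasp point (between the pads) lies behind it (bot.grasp_offset is the z of the grasp point in the tool frame, in mm); z points along the fingers, y is the line along which they close (so a half turn about z gives the same grasp; the last joint's range is limited). The gripper opens to 85 mm and grips with 20 to 120 N. Pads are 22 mm wide; open, the fingers measure 114 mm over their backs; the gripper's body (76 mm by 85 mm) begins 54 mm behind the grasp point. The pads swing forward as they close: fully open they stand 13 mm farther back than shut.
Start: joints at [1.107, 0.26, -0.138, 1.173, 0, 1.571], TCP at [234.853, 469.531, 231.304] pointing down, gripper open.
Joint ranges: [-2.78, 2.78], [-0.83, 1.72], [-1.28, 1.37], [-1.9, 2.12], [-1.57, 1.48], [-3.14, 3.14]. Speed limits (rad/s): [2.57, 2.57, 3.14, 3.14, 3.14, 3.14].

## Interface

Orientations are given as a 3x3 rotation matrix whose columns are the frame's x, y, z axes.
In Python, from rig import bot, eyes, workorder gives the robot as it stands.
- The arm moves only by the tool apply_moves, never from a script. Its argument "steps" is one flat list of numbers, 7 for each row, row after row: the shift along the tool's x, y, z in units of 50 cm (1.0 is 50 cm), then the turn, a rotation vector about the tool's x, y, z in units of 90 degrees (1.0 is 90 degrees), then the opening, from 0 (shut) to 1 (fully open). A call has 1 to 5 rows; each row shifts and turns the commanded pose from where the row before left it, along the tool's axes as they then stand; what a row does not reach is not made up. A row lasts 1/12 s, in which the tool goes at most 41.7 mm and 7.16 degrees, less where a joint would pass 70% of its speed; a pose out of reach is approached as far as the arm can. A call with a number of a shift or a turn outside -1 to 1 is refused whole. A call with a gripper value outside its range is refused whole. The fingers move at their own pace and stop on an object; "grip_force" is the grip in N (left out, the last holds). Time passes only in rows, so rows that do not move let the fingers close. It gives the time, the measured TCP pose, the force, the opening and the grip force at its end, in the units of the state.
- bot.observe(): the state, without advancing time (a new reading comes with each control period).
- eyes.camera(name): name is "scene" or "top" or "wrist"; returns the picture (384x512x3 uint8, blue, green, red); there is no depth.
- eyes.camera_info(name): a dict with "camera_matrix" (3x3 intrinsics, pixels), "extrinsics" (4x4, takes a point from world to camera coordinates). Camera axes: x right, y up, looking along -z (the intrinsics and any distortion apply to the point x, -y, -z); pixel columns grow to the right and rows downward; lengths in mm; the calibration is good to about 2 mm. A picture is of the moment at which its call begins: read the wrist's pose just before it. camera_info takes no time and is no camera call; for the wrist camera it gives the pose at the moment of the call.
- workorder.finish_job(): hands the job in; it is judged then, once.
The state is a dict: "time_s": time; "qpos": joint angles; "joint_vel": joint speeds; "tau": joint torques, N m; "ee_pos": TCP position; "tool_rot": TCP orientation; "wrist_force": force on the tool from outside, world axes, zero at the start; "moment": the same for the moment, N m; "opening": opening from 0.0 (shut) to 1.0 (fully open); "grip_force": force on a finger pad.
Only numpy, scipy, OpenCV 4.12 (cv2) and the standard library are available. Lean on these libraries where they do the work, as an engineer would, in place of code of your own. Each camera call takes 0.05 s, during which the arm holds its last target. There are 200 camera calls.

## Working session

There is one attempt and no reset: what is moved stays moved. The work goes in short steps, Python scripts to look and compute and a tool call to move; the robot and the scene stay as the last step left them, time stands still between calls to the robot, and variables do not carry over. Pictures are saved under pics/ and viewed, at most 11 in all, crops included, and the job is handed in when it is done.

Besides the shell and the picture viewer there is one more tool, called after "Request:" by a JSON object that holds its "api" and its "payload". apply_moves: Moves the arm, as the interface text tells. Shifts and turns lie within -1 to 1; 1 stands for 50 cm of shift or 90 degrees of turn. Its arguments: {"type":"object","properties":{"steps":{"type":"array"},"grip_force":{"type":"number"}},"required":["steps"]}

```bash
mkdir -p pics; ls; python3 - <<'E'
from rig import bot,eyes,workorder
import cv2
o=bot.observe();print(o,bot.grasp_offset)
for n in("scene","top"):
    im=eyes.camera(n);cv2.imwrite(f"pics/{n}0.png",im)
    i=eyes.camera_info(n);print(n,i)
a=cv2.imread("pics/scene0.png");b=cv2.imread("pics/top0.png")
cv2.imwrite("pics/s0.png",cv2.resize(a,(800,600)));cv2.imwrite("pics/t0.png",cv2.resize(b,(800,600)))
E
```

```text
pics
{'time_s': 0.0, 'qpos': array([ 1.10699649e+00,  2.60704420e-01, -1.39338001e-01,  1.17266404e+00,
       -1.27602226e-05,  1.57082826e+00]), 'joint_vel': array([0.00182647, 0.00054656, 0.00119758, 0.00101329, 0.00015396,
       0.00103111]), 'tau': array([-2.39560550e-04, -4.05682755e+01,  2.53919488e+01,  1.89067324e-02,
        2.66951283e-04,  6.18467453e-06]), 'ee_pos': array([234.5726014 , 468.95757196, 230.46592362]), 'tool_rot': array([[-8.94344824e-01,  4.47377497e-01, -8.43083641e-04],
       [ 4.47378291e-01,  8.94343182e-01, -1.71404980e-03],
       [-1.28212028e-05, -1.91012889e-03, -9.99998176e-01]]), 'wrist_force': array([-0.22813477, -0.05042824,  0.02621792]), 'moment': array([ 0.03251053, -0.01724244, -0.00055848]), 'grip_force': 0.0, 'opening': 0.996450367562633} -18.700000000000003
scene {'camera_matrix': array([[346.74642413,   0.        , 256.98056769],
       [  0.        , 346.74642413, 191.98828317],
       [  0.        ,   0.        ,   1.        ]]), 'extrinsics': array([[ 5.90644520e-01, -8.06907038e-01, -6.33112509e-03,
        -2.84188324e+02],
       [ 6.28351569e-01,  4.54993553e-01,  6.30995382e-01,
        -4.96351362e+02],
       [-5.06273993e-01, -3.76672137e-01,  7.75760752e-01,
        -5.68150969e+02],
       [ 0.00000000e+00,  0.00000000e+00,  0.00000000e+00,
         1.00000000e+00]])}
top {'camera_matrix': array([[385.04392984,   0.        , 247.58755035],
       [  0.        , 385.04392984, 187.01042356],
       [  0.        ,   0.        ,   1.        ]]), 'extrinsics': array([[ 5.49609346e-03, -9.99667673e-01,  2.51860525e-02,
         1.13075237e+02],
       [ 9.89492356e-01,  9.07570763e-03,  1.44300067e-01,
        -6.50281961e+02],
       [-1.44480693e-01,  2.41283197e-02,  9.89213401e-01,
        -8.58188845e+02],
       [ 0.00000000e+00,  0.00000000e+00,  0.00000000e+00,
         1.00000000e+00]])}
```

View pics/s0.png

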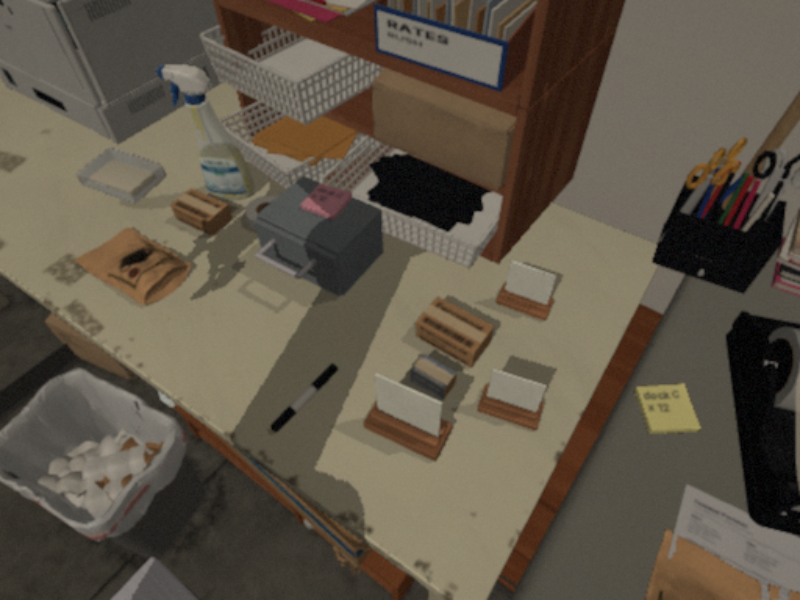

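View pics/t0.png

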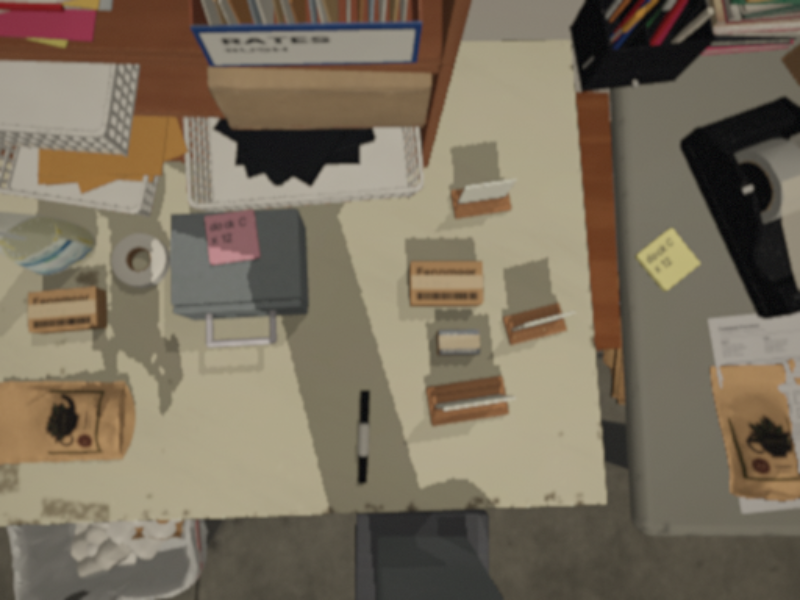

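The handle is at (241,341) on the only grey unit in the top view. There are three card stands there: the front one at (467,400), and smaller ones at (537,322) and (482,200). The front one is the largest, so I'm checking it and the handle in one close crop.

```bash
python3 - <<'E'
import cv2,numpy as np
t=cv2.imread("pics/top0.png");s=cv2.imread("pics/scene0.png")
def c(im,x,y,w=80,h=60,f=5): return cv2.resize(im[y:y+h,x:x+w],None,fx=f,fy=f,interpolation=cv2.INTER_CUBIC)
m=np.vstack([np.hstack([c(t,110,178),c(t,262,225)]),np.hstack([c(s,150,138),c(s,225,235)])])
cv2.imwrite("pics/crop1.png",m)
E
cat > h.py <<'E'
import numpy as np,cv2
from rig import bot,eyes,workorder
def px2z(n,u,v,z):
    i=eyes.camera_info(n) if isinstance(n,str) else n
    K=i["camera_matrix"];E=i["extrinsics"];R=E[:3,:3];t=E[:3,3]
    d=np.linalg.inv(K)@[u,v,1];d=R.T@(d*[1,-1,-1]);c=-R.T@t
    return c+d*(z-c[2])/d[2]
def proj(n,P):
    i=eyes.camera_info(n) if isinstance(n,str) else n
    q=i["extrinsics"]@np.r_[P,1];p=i["camera_matrix"]@(q[:3]*[1,-1,-1]);return p[:2]/p[2]
def mv(P,R=None,o=None):
    """shift in tool axes/500 and rotvec/90deg from observed to target"""
    o=o or bot.observe();T=o["tool_rot"];s=T.T@(np.array(P)-o["ee_pos"])/500
    r=np.zeros(3) if R is None else cv2.Rodrigues(T.T@R)[0].ravel()/(np.pi/2)
    return np.round(s,4),np.round(r,4)
E
```

```text
(no output)
```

View pics/crop1.png

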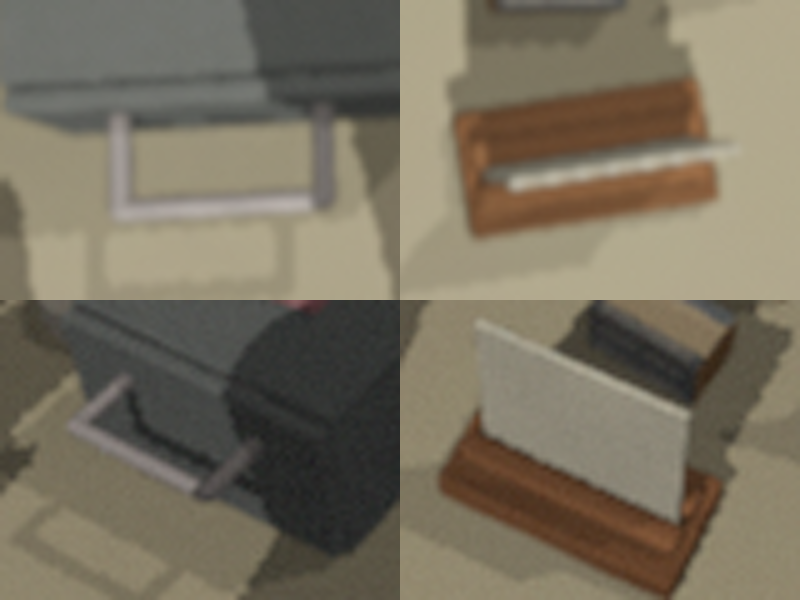

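The top crop (top row) shows the handle bar from (108,211) to (332,200) and the card's top edge from (508,185) to (737,149). The scene crop (bottom row) shows the card's top edge from (478,322) to (690,412) and the handle bar from (70,427) to (205,493). The front stand is clearly the largest.

```bash
python3 - <<'E'
from h import *
def full(x,y,x0,y0): return (x+.5)/5-.5+x0,(y+.5)/5-.5+y0
def g(n,a,b,off,z,l):
    A=px2z(n,*full(*a,*off),z);B=px2z(n,*full(*b,*off),z);d=A-B
    print(l,n,A.round(1),B.round(1),"mid",((A+B)/2).round(1),"len",np.linalg.norm(d).round(1),"ydir yaw",np.degrees(np.arctan2(-d[0],d[1])).round(1))
g("top",(108,211),(332,200),(110,178),78,"handle")
g("scene",(70,427),(205,493),(150,138-60),78,"handle")
g("top",(508-400,184),(737-400,149),(262,225),120,"card")
g("scene",(478-0-400,322-300),(690-400,412-300),(225,235),120,"card")
# unit top edge front z=110 ; panel
g("top",(8,88),(400,72),(110,178),110,"unitfront")
E
```

```text
handle top [568.9 376.5  78. ] [574.4 277.7  78. ] mid [571.6 327.1  78. ] len 98.9 ydir yaw 3.2
handle scene [565.7 373.2  78. ] [573.4 281.3  78. ] mid [569.5 327.3  78. ] len 92.2 ydir yaw 4.8
card top [481.5  44.  120. ] [496.5 -53.  120. ] mid [489.   -4.5 120. ] len 98.2 ydir yaw 8.8
card scene [480.3  42.4 120. ] [497.5 -53.7 120. ] mid [488.9  -5.6 120. ] len 97.7 ydir yaw 10.1
unitfront top [619.5 413.  110. ] [628. 245. 110.] mid [623.8 329.  110. ] len 168.2 ydir yaw 2.9
```

Request:
{"api": "apply_moves", "payload": {"steps": [0, 0, 0, 0, 0, 0.075, 0.5, 0, 0, 0, 0, 0, 0.075, 0.5, 0, 0, 0, 0, 0, 0.075, 0.5, 0, 0, 0, 0, 0, 0.075, 0.5, 0, 0, 0, 0, 0, 0.075, 0.5], "grip_force": 25}}

```text
time_s: 0.52
ee_pos: [234.7, 469.2, 230.8]
tool_rot: [[-0.49, 0.872, -0.001], [0.872, 0.49, -0.001], [-0.001, -0.001, -1.0]]
wrist_force: [0.4, -0.1, -0.3]
opening: 0.497
grip_force: 0.0
```

Request:
{"api": "apply_moves", "payload": {"steps": [0, 0, 0, 0, 0, 0.075, 0.5, 0, 0, 0, 0, 0, 0.075, 0.5, 0, 0, 0, 0, 0, 0.075, 0.5, 0, 0, 0, 0, 0, 0.067, 0.5, 0, 0, 0, 0, 0, 0, 0.5]}}

```text
time_s: 0.93
ee_pos: [234.7, 469.2, 230.8]
tool_rot: [[-0.058, 0.998, -0.001], [0.998, 0.058, -0.001], [-0.001, -0.001, -1.0]]
wrist_force: [-0.1, -0.1, -0.2]
opening: 0.499
grip_force: 0.0
```

```bash
python3 - <<'E'
from h import *
o=bot.observe();print(o["ee_pos"],o["tool_rot"].round(3),o["opening"],mv([570.5,327.2,200]))
E
```

```text
[234.66381225 469.20367055 230.83374263] [[-0.058  0.998 -0.001]
 [ 0.998  0.058 -0.001]
 [-0.001 -0.001 -1.   ]] 0.4991254028142878 (array([-0.3222,  0.6542,  0.0616]), array([0., 0., 0.]))
```

Request:
{"api": "apply_moves", "payload": {"steps": [-0.0322, 0.0654, 0.006, 0, 0, 0, 0.5, -0.0322, 0.0654, 0.006, 0, 0, 0, 0.5, -0.0322, 0.0654, 0.006, 0, 0, 0, 0.5, -0.0322, 0.0654, 0.006, 0, 0, 0, 0.5, -0.0322, 0.0654, 0.006, 0, 0, 0, 0.5]}}

```text
time_s: 1.35
ee_pos: [404.0, 397.9, 215.9]
tool_rot: [[-0.063, 0.998, -0.0], [0.998, 0.063, -0.0], [-0.0, -0.0, -1.0]]
wrist_force: [-0.2, 1.0, 0.3]
opening: 0.501
grip_force: 0.0
```

Request:
{"api": "apply_moves", "payload": {"steps": [-0.0322, 0.0654, 0.006, 0, 0, 0, 0.4, -0.0322, 0.0654, 0.006, 0, 0, 0, 0.4, -0.0322, 0.0654, 0.006, 0, 0, 0, 0.4, -0.0322, 0.0654, 0.006, 0, 0, 0, 0.4, -0.0322, 0.0654, 0.006, 0, 0, 0, 0.4]}}

```text
time_s: 1.77
ee_pos: [572.2, 327.1, 200.7]
tool_rot: [[-0.062, 0.998, -0.001], [0.998, 0.062, -0.0], [-0.0, -0.001, -1.0]]
wrist_force: [0.3, -0.0, 0.8]
opening: 0.403
grip_force: 0.0
```

Request:
{"api": "apply_moves", "payload": {"steps": [0, 0, 0, 0, 0, 0, 0.4]}}

```text
time_s: 1.85
ee_pos: [576.4, 324.8, 199.2]
tool_rot: [[-0.056, 0.998, 0.002], [0.998, 0.056, -0.002], [-0.002, 0.002, -1.0]]
wrist_force: [-0.2, 0.6, -0.2]
opening: 0.398
grip_force: 0.0
```

```bash
python3 - <<'E'
from h import *
o=bot.observe();print(o["ee_pos"],o["opening"],mv([570.5,327.2,200]))
i=eyes.camera_info("wrist");im=eyes.camera("wrist")
a=np.array([np.cos(.06),np.sin(.06),0]);b=np.array([-a[1],a[0],0])
for k in(-45,0,45):
    p=proj(i,np.array([570.5,327.2,78])+k*b);print(p);cv2.drawMarker(im,tuple(int(round(x)) for x in p),(0,0,255),0,8)
cv2.imwrite("pics/w1.png",cv2.resize(im,(800,600)))
E
```

```text
[576.42928923 324.83132754 199.23423462] 0.3978538559330139 (array([ 0.0054, -0.0116, -0.0016]), array([0., 0., 0.]))
[242.74648736 221.93202686]
[242.26740114 175.88865973]
[241.73650886 124.86638668]
```

View pics/w1.png

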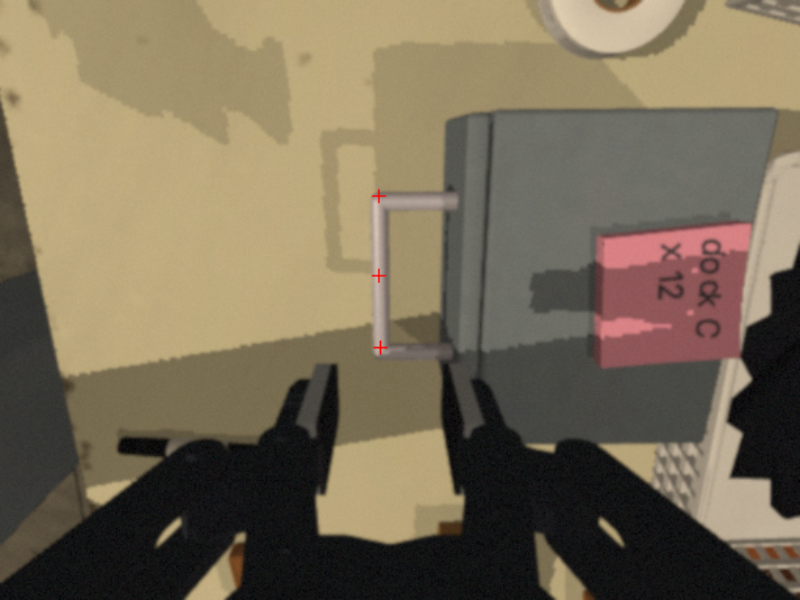

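The wrist view shows the bar at columns 373–388, rows 193–357 (middle about (380,275)), matching the projected handle. I'll settle, then descend.

Request:
{"api": "apply_moves", "payload": {"steps": [0, 0, 0, 0, 0, 0, 0.4, 0, 0, 0, 0, 0, 0, 0.4]}}

```text
time_s: 2.07
ee_pos: [569.8, 328.4, 201.1]
tool_rot: [[-0.061, 0.998, -0.001], [0.998, 0.061, -0.0], [-0.0, -0.001, -1.0]]
wrist_force: [-0.1, -0.1, -0.3]
opening: 0.403
grip_force: 0.0
```

```bash
python3 - <<'E'
from h import *
o=bot.observe();print(o["ee_pos"],o["tool_rot"].round(4),mv([571,327.2,60]))
E
```

```text
[569.76137393 328.40087365 201.0546739 ] [[-6.100e-02  9.981e-01 -1.300e-03]
 [ 9.981e-01  6.100e-02 -2.000e-04]
 [-2.000e-04 -1.400e-03 -1.000e+00]] (array([-0.0025,  0.0027,  0.2821]), array([0., 0., 0.]))
```

Request:
{"api": "apply_moves", "payload": {"steps": [-0.0025, 0.0025, 0.06, 0, 0, 0, 0.4, 0, 0, 0.06, 0, 0, 0, 0.4, 0, 0, 0.06, 0, 0, 0, 0.4, 0, 0, 0.05, 0, 0, 0, 0.4, 0, 0, 0.05, 0, 0, 0, 0.4]}}

```text
time_s: 2.48
ee_pos: [570.2, 328.0, 60.6]
tool_rot: [[-0.063, 0.998, -0.0], [0.998, 0.063, 0.0], [0.0, -0.0, -1.0]]
wrist_force: [-0.5, -0.7, 0.2]
opening: 0.4
grip_force: 0.0
```

Request:
{"api": "apply_moves", "payload": {"steps": [0, 0, 0, 0, 0, 0, 0.4, 0, 0, 0, 0, 0, 0, 0.3, 0, 0, 0, 0, 0, 0, 0.15, 0, 0, 0, 0, 0, 0, 0.0, 0, 0, 0, 0, 0, 0, 0.0]}}

```text
time_s: 2.9
ee_pos: [571.1, 327.9, 62.0]
tool_rot: [[-0.061, 0.998, -0.001], [0.998, 0.061, 0.001], [0.001, -0.001, -1.0]]
wrist_force: [-3.2, 2.0, 2.4]
opening: 0.102
grip_force: 24.5
```

Request:
{"api": "apply_moves", "payload": {"steps": [0, 0, 0, 0, 0, 0, 0.0, 0, 0, 0, 0, 0, 0, 0.0]}}

```text
time_s: 3.07
ee_pos: [571.2, 327.9, 61.9]
tool_rot: [[-0.06, 0.998, -0.001], [0.998, 0.06, 0.002], [0.002, -0.001, -1.0]]
wrist_force: [-4.8, 1.5, 5.4]
opening: 0.1
grip_force: 24.8
```

Request:
{"api": "apply_moves", "payload": {"steps": [0, -0.01, 0, 0, 0, 0, 0, 0, -0.02, 0, 0, 0, 0, 0, 0, -0.02, 0, 0, 0, 0, 0, 0, -0.02, 0, 0, 0, 0, 0, 0, -0.02, 0, 0, 0, 0, 0]}}

```text
time_s: 3.48
ee_pos: [528.8, 325.2, 62.0]
tool_rot: [[-0.059, 0.998, 0.004], [0.998, 0.059, 0.002], [0.002, 0.004, -1.0]]
wrist_force: [1.8, 2.8, 2.6]
opening: 0.105
grip_force: 24.8
```

Request:
{"api": "apply_moves", "payload": {"steps": [0, -0.02, 0, 0, 0, 0, 0, 0, -0.02, 0, 0, 0, 0, 0, 0, -0.02, 0, 0, 0, 0, 0, 0, -0.02, 0, 0, 0, 0, 0, 0, -0.02, 0, 0, 0, 0, 0]}}

```text
time_s: 3.9
ee_pos: [477.0, 321.9, 61.9]
tool_rot: [[-0.059, 0.998, 0.001], [0.998, 0.059, 0.001], [0.001, 0.002, -1.0]]
wrist_force: [1.1, 3.5, 5.2]
opening: 0.102
grip_force: 25.1
```

Request:
{"api": "apply_moves", "payload": {"steps": [0, -0.02, 0, 0, 0, 0, 0, 0, -0.01, 0, 0, 0, 0, 0, 0, -0.01, 0, 0, 0, 0, 0, 0, -0.008, 0, 0, 0, 0, 0, 0, 0, 0, 0, 0, 0, 0]}}

```text
time_s: 4.32
ee_pos: [451.9, 320.2, 61.9]
tool_rot: [[-0.06, 0.998, -0.001], [0.998, 0.06, 0.001], [0.001, -0.001, -1.0]]
wrist_force: [-0.8, 3.9, 7.0]
opening: 0.109
grip_force: 25.3
```

Request:
{"api": "apply_moves", "payload": {"steps": [0, 0, 0, 0, 0, 0, 0.25, 0, 0, 0, 0, 0, 0, 0.4, 0, 0, 0, 0, 0, 0, 0.4, 0, 0, -0.02, 0, 0, 0, 0.4, 0, 0, -0.06, 0, 0, 0, 0.4]}}

```text
time_s: 4.73
ee_pos: [449.7, 317.1, 97.6]
tool_rot: [[-0.059, 0.998, -0.009], [0.998, 0.059, -0.007], [-0.006, -0.009, -1.0]]
wrist_force: [-0.3, -0.7, -1.3]
opening: 0.403
grip_force: 0.0
```

Request:
{"api": "apply_moves", "payload": {"steps": [0, 0, -0.08, 0, 0, 0, 0.4, 0, 0, -0.08, 0, 0, 0, 0.4, 0, 0.04, -0.06, 0, 0, 0, 0.65, 0, 0.02, -0.03, 0, 0, 0, 0.65, 0, 0, 0, 0, 0, 0, 0.65]}}

```text
time_s: 5.15
ee_pos: [487.3, 323.0, 231.4]
tool_rot: [[-0.058, 0.998, 0.009], [0.998, 0.058, 0.005], [0.004, 0.009, -1.0]]
wrist_force: [0.5, 0.2, 0.4]
opening: 0.65
grip_force: 0.0
```

Request:
{"api": "apply_moves", "payload": {"steps": [0, 0, 0, 0, 0, 0, 0.65, 0, 0, 0, 0, 0, 0, 0.65]}}

```text
time_s: 5.32
ee_pos: [482.2, 320.9, 225.1]
tool_rot: [[-0.059, 0.998, -0.003], [0.998, 0.059, -0.002], [-0.002, -0.003, -1.0]]
wrist_force: [0.1, -0.6, -0.6]
opening: 0.648
grip_force: 0.0
```

```bash
python3 - <<'E'
from h import *
import pickle
i=eyes.camera_info("wrist");o=bot.observe();im=eyes.camera("wrist");t=eyes.camera("top")
print(o["ee_pos"]);pickle.dump((i,o),open("w2.pkl","wb"))
cv2.imwrite("pics/w2.png",im);cv2.imwrite("pics/t2.png",t)
cv2.imwrite("pics/w2b.png",cv2.resize(im,(800,600),interpolation=cv2.INTER_CUBIC))
E
```

```text
[482.15015467 320.90539384 225.14328601]
```

View pics/w2b.png

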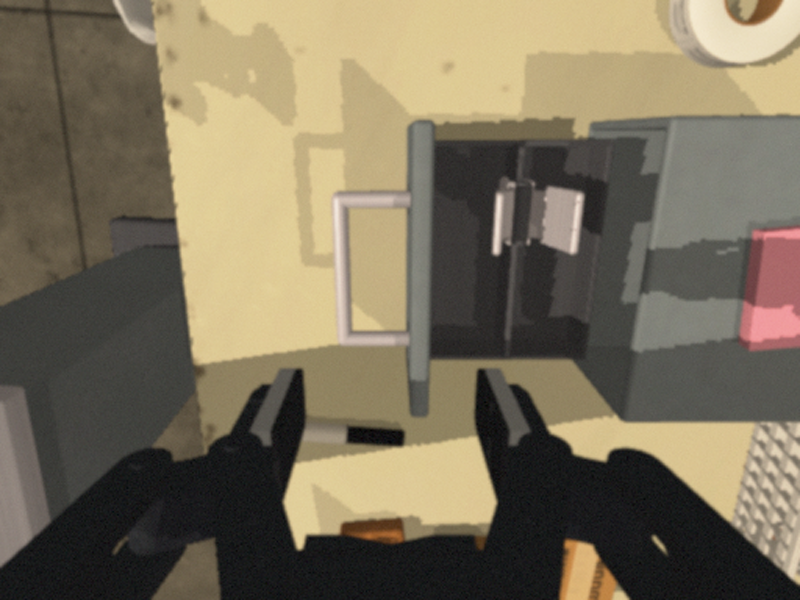

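The drawer is open. The clip sits on the divider: its left grip's top edge is at (495–503, 191–255), the right one's at (574–583, 187–252), and the divider's edge runs along about column 510 below it.

```bash
python3 - <<'E'
from h import *
import pickle
i,o=pickle.load(open("w2.pkl","rb"));f=lambda u,v,z:px2z(i,(u+.5)/1.5625-.5,(v+.5)/1.5625-.5,z)
a=f(494,223,96);b=f(583,219,96);print(a,b,np.linalg.norm(a-b),(a+b)/2)
print("w",f(499,191,96)-f(499,255,96),f(579,187,96)-f(579,252,96))
print("handle",f(343,267,78),"divider",f(508,350,52),f(521,145,52),"panel back",f(433,250,105),"unit front",f(668,270,110))
d=f(521,145,52)-f(508,350,52);print("divyaw",np.degrees(np.arctan2(-d[0],d[1])))
print(mv([564,330,150]))
E
```

```text
[539.29258187 355.73303176  96.        ] [589.32510333 361.03760552  96.        ] 50.31293777100887 [564.3088426  358.38531864  96.        ]
w [-4.78312571 36.35453781  0.        ] [-6.75039515 36.62009851  0.        ]
handle [452.74907854 319.67745783  78.        ] divider [571.00433697 257.84320302  52.        ] [559.86783441 398.61981148  52.        ] panel back [505.13064903 340.03101688 105.        ] unit front [635.94379604 337.73431749 110.        ]
divyaw 4.523113253948141
(array([0.0088, 0.166 , 0.1485]), array([0., 0., 0.]))
```

Request:
{"api": "apply_moves", "payload": {"steps": [0.015, 0.04, 0.01, 0, 0, -0.006, 0.75, 0.016, 0.042, 0.02, 0, 0, 0, 0.75, 0.016, 0.042, 0.04, 0, 0, 0, 0.75, 0.016, 0.042, 0.04, 0, 0, 0, 0.75, 0, 0, 0, 0, 0, 0, 0.75], "grip_force": 30}}

```text
time_s: 5.83
ee_pos: [564.1, 358.4, 164.4]
tool_rot: [[-0.068, 0.998, -0.006], [0.998, 0.068, -0.004], [-0.004, -0.006, -1.0]]
wrist_force: [-0.2, -0.2, -1.3]
opening: 0.75
grip_force: 0.0
```

Request:
{"api": "apply_moves", "payload": {"steps": [0, 0, 0, 0, 0, 0, 0.75, 0, 0, 0, 0, 0, 0, 0.75]}}

```text
time_s: 6.0
ee_pos: [562.7, 358.1, 170.4]
tool_rot: [[-0.069, 0.998, -0.003], [0.998, 0.069, -0.002], [-0.001, -0.003, -1.0]]
wrist_force: [0.4, -0.8, -0.4]
opening: 0.75
grip_force: 0.0
```

```bash
python3 - <<'E'
from h import *
o=bot.observe();R=o["tool_rot"];print(o["ee_pos"],R.round(4),o["opening"],mv([564,358.3,69]))
z=np.array([0,0,-1.]);y=np.array([np.cos(.07),np.sin(.07),0]);print(mv([564,358.3,69],np.c_[np.cross(y,z),y,z]))
i=eyes.camera_info("wrist");im=eyes.camera("wrist");cv2.imwrite("pics/w3.png",cv2.resize(im,(800,600),interpolation=cv2.INTER_CUBIC))
import pickle;pickle.dump((i,o),open("w3.pkl","wb"))
E
```

```text
[562.6512125  358.11065766 170.37845526] [[-0.0689  0.9976 -0.0027]
 [ 0.9976  0.0688 -0.0016]
 [-0.0014 -0.0028 -1.    ]] 0.7497100600720099 (array([0.0005, 0.0033, 0.2027]), array([0., 0., 0.]))
(array([0.0005, 0.0033, 0.2027]), array([-0.0018,  0.0009, -0.0007]))
```

View pics/w3.png

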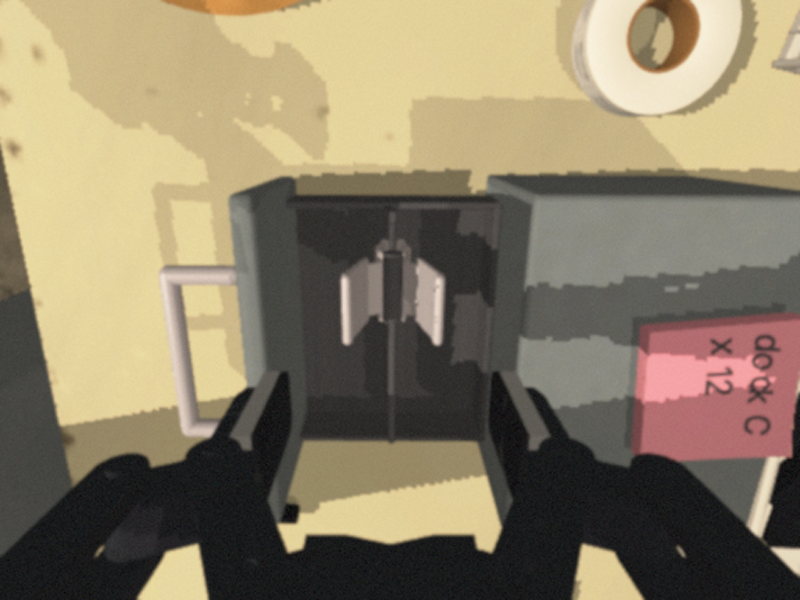

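The clip's grips span (341, 272–345) to (444, 272–345), centred between the fingers, with its middle at about (392.5,308).

```bash
python3 - <<'E'
from h import *
import pickle
i,o=pickle.load(open("w3.pkl","rb"));f=lambda u,v,z:px2z(i,(u+.5)/1.5625-.5,(v+.5)/1.5625-.5,z)
a,b=f(341,310,96),f(444,309,96);c=(a+b)/2;print(a,b,c,"div",f(391,300,52),"pivot",f(393,285,64),mv([c[0],c[1],69]))
E
```

```text
[539.28825264 355.229611    96.        ] [588.70932299 359.25494616  96.        ] [563.99878782 357.24227858  96.        ] div [564.00176612 346.85252169  52.        ] pivot [564.19193913 359.66444115  64.        ] (array([-0.0021,  0.0022,  0.2048]), array([0., 0., 0.]))
```

Consistent: (564, 358). Descend and squeeze.

Request:
{"api": "apply_moves", "payload": {"steps": [0, 0.0027, 0.04, -0.0018, 0.0009, 0, 0.75, 0, 0, 0.05, 0, 0, 0, 0.75, 0, 0, 0.05, 0, 0, 0, 0.75, 0, 0, 0.04, 0, 0, 0, 0.75, 0, 0, 0.0225, 0, 0, 0, 0.75]}}

```text
time_s: 6.47
ee_pos: [563.8, 358.0, 69.0]
tool_rot: [[-0.069, 0.998, 0.001], [0.998, 0.069, 0.0], [0.0, 0.001, -1.0]]
wrist_force: [0.0, 0.3, -0.1]
opening: 0.752
grip_force: 0.0
```

Request:
{"api": "apply_moves", "payload": {"steps": [0, 0, 0, 0, 0, 0, 0.75, 0, 0, 0, 0, 0, 0, 0.75, 0, 0, 0, 0, 0, 0, 0.65]}}

```text
time_s: 6.72
ee_pos: [566.5, 359.6, 72.1]
tool_rot: [[-0.069, 0.998, 0.005], [0.998, 0.069, 0.003], [0.003, 0.006, -1.0]]
wrist_force: [0.1, -0.3, -0.1]
opening: 0.655
grip_force: 0.0
```

Request:
{"api": "apply_moves", "payload": {"steps": [0, 0, 0, 0, 0, 0, 0.65, 0, 0, 0, 0, 0, 0, 0.65, 0, 0, 0, 0, 0, 0, 0.65]}}

```text
time_s: 6.97
ee_pos: [566.2, 359.3, 71.2]
tool_rot: [[-0.069, 0.998, 0.004], [0.998, 0.069, 0.003], [0.002, 0.005, -1.0]]
wrist_force: [-1.1, 0.9, 0.2]
opening: 0.649
grip_force: 0.0
```

Request:
{"api": "apply_moves", "payload": {"steps": [0, 0, 0, 0, 0, 0, 0.55, 0, 0, 0, 0, 0, 0, 0.5, 0, 0, 0, 0, 0, 0, 0.45, 0, 0, 0, 0, 0, 0, 0.4, 0, 0, 0, 0, 0, 0, 0.35]}}

```text
time_s: 7.38
ee_pos: [568.9, 360.1, 75.1]
tool_rot: [[-0.068, 0.998, 0.011], [0.998, 0.068, 0.005], [0.004, 0.011, -1.0]]
wrist_force: [-0.5, -2.2, 18.3]
opening: 0.355
grip_force: 15.6
```

Request:
{"api": "apply_moves", "payload": {"steps": [0, 0, 0, 0, 0, 0, 0.3, 0, 0, 0, 0, 0, 0, 0.2, 0, 0, 0, 0, 0, 0, 0.2, 0, 0, 0, 0, 0, 0, 0.2, 0, 0, 0, 0, 0, 0, 0.2]}}

```text
time_s: 7.8
ee_pos: [568.9, 360.1, 75.3]
tool_rot: [[-0.068, 0.998, 0.011], [0.998, 0.068, 0.005], [0.004, 0.011, -1.0]]
wrist_force: [-0.4, -2.9, 18.5]
opening: 0.32
grip_force: 31.0
```

```bash
python3 - <<'E'
from h import *
o=bot.observe();print(o["ee_pos"],o["opening"]*85,o["grip_force"],o["wrist_force"])
im=eyes.camera("wrist");cv2.imwrite("pics/w4.png",cv2.resize(im[100:340,130:450],(800,600),interpolation=cv2.INTER_CUBIC))
E
```

```text
[568.92348765 360.07911782  75.31549124] 27.184649955327888 31.029136553406715 [-0.43862692 -2.91486525 18.48766205]
```

View pics/w4.png

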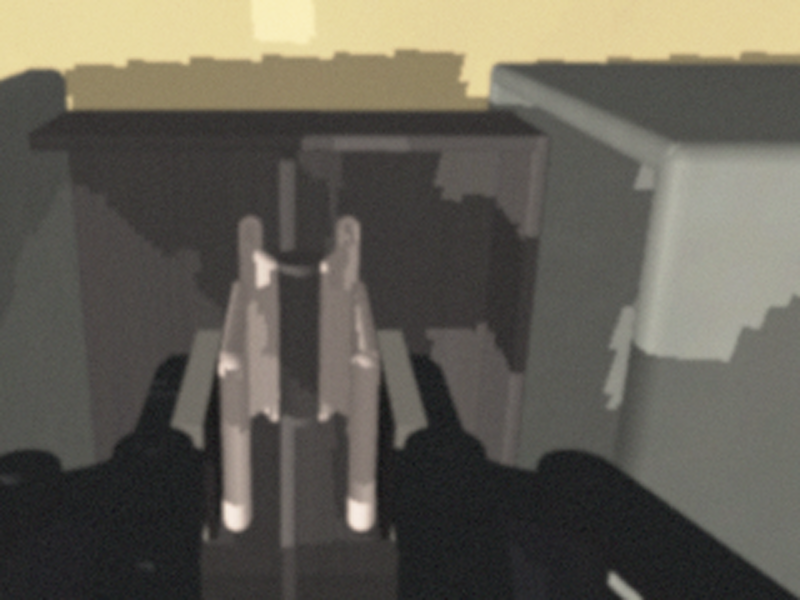

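The clip is squeezed to its stop (27.2 mm), with the jaws clear on both sides of the divider seen at (288,200). Lifting slowly.

Request:
{"api": "apply_moves", "payload": {"steps": [0, 0, -0.01, 0, 0, 0, 0.2, 0, 0, -0.01, 0, 0, 0, 0.2, 0, 0, -0.01, 0, 0, 0, 0.2, 0, 0, -0.015, 0, 0, 0, 0.2, 0, 0, -0.02, 0, 0, 0, 0.2], "grip_force": 35}}

```text
time_s: 8.27
ee_pos: [564.6, 358.4, 102.0]
tool_rot: [[-0.069, 0.998, 0.0], [0.998, 0.069, 0.0], [0.0, 0.0, -1.0]]
wrist_force: [-0.5, 0.2, -0.8]
opening: 0.318
grip_force: 34.7
```

Request:
{"api": "apply_moves", "payload": {"steps": [0, 0, -0.03, 0, 0, 0, 0.2, 0, 0, -0.03, 0, 0, 0, 0.2, 0, 0, -0.04, 0, 0, 0, 0.2, 0, 0, -0.05, 0, 0, 0, 0.2, 0, 0, -0.05, 0, 0, 0, 0.2]}}

```text
time_s: 8.68
ee_pos: [564.7, 358.4, 203.5]
tool_rot: [[-0.069, 0.998, 0.002], [0.998, 0.069, 0.001], [0.001, 0.002, -1.0]]
wrist_force: [0.4, 0.1, -0.4]
opening: 0.318
grip_force: 34.7
```

Request:
{"api": "apply_moves", "payload": {"steps": [0, 0, -0.04, 0, 0, 0, 0.2, 0, 0, -0.02, 0, 0, 0, 0.2, 0, 0, 0, 0, 0, 0, 0.2, 0, 0, 0, 0, 0, 0, 0.2]}}

```text
time_s: 9.02
ee_pos: [565.2, 358.7, 232.5]
tool_rot: [[-0.069, 0.998, 0.003], [0.998, 0.069, 0.002], [0.002, 0.003, -1.0]]
wrist_force: [-0.5, 0.0, -1.3]
opening: 0.321
grip_force: 34.7
```

```bash
python3 - <<'E'
from h import *
o=bot.observe();print(o["ee_pos"],o["opening"]*85,o["grip_force"],o["wrist_force"])
a=np.radians(9.4);z=np.array([0,0,-1.]);y=np.array([np.cos(a),np.sin(a),0])
print(mv([489,-5,o["ee_pos"][2]],np.c_[np.cross(y,z),y,z]))
i=eyes.camera_info("wrist");im=eyes.camera("wrist");c=cv2.resize(im[100:340,130:450],(800,600),interpolation=cv2.INTER_CUBIC)
cv2.imwrite("pics/w5.png",c);print(proj(i,o["ee_pos"]+[0,0,18.7]))
E
```

```text
[565.23812622 358.72682696 232.51946381] 27.254490537845626 34.73493251949549 [-0.48384313  0.04188372 -1.31684577]
(array([-0.7153, -0.2021, -0.0018]), array([ 0.0021, -0.0009, -0.0607]))
[248.90645961 265.30565482]
```

View pics/w5.png

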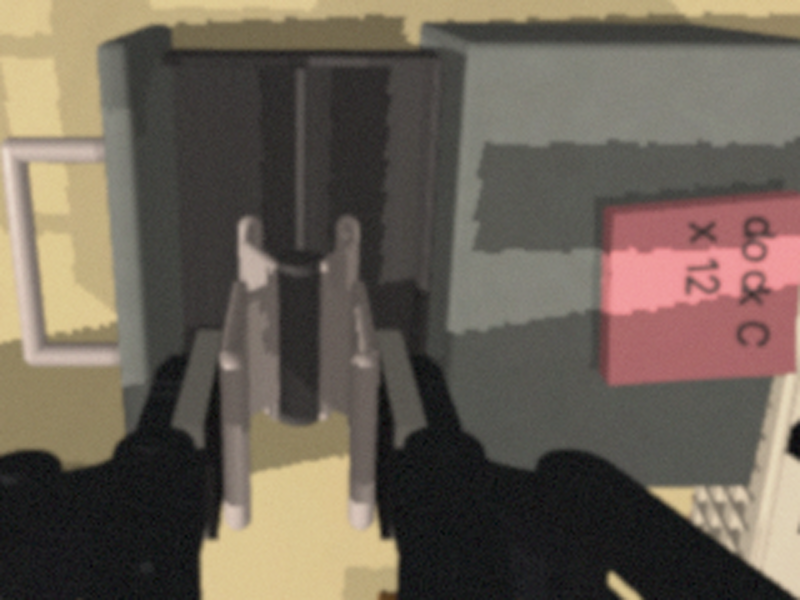

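The clip is held symmetrically and fully open, with the jaw tips at (248,222) and (347,222) in the crop and nothing else disturbed. Carrying it above the card.

Request:
{"api": "apply_moves", "payload": {"steps": [-0.03, -0.008, 0, 0, 0, 0, 0.2, -0.05, -0.014, 0, 0, 0, 0, 0.2, -0.06, -0.017, 0, 0, 0, 0, 0.2, -0.06, -0.017, 0, 0, 0, 0, 0.2, -0.06, -0.017, 0, 0, 0, 0, 0.2]}}

```text
time_s: 9.48
ee_pos: [535.9, 224.9, 229.8]
tool_rot: [[-0.069, 0.998, -0.001], [0.998, 0.069, -0.0], [-0.0, -0.001, -1.0]]
wrist_force: [0.1, 0.1, -1.2]
opening: 0.318
grip_force: 34.7
```

Request:
{"api": "apply_moves", "payload": {"steps": [-0.06, -0.017, 0, 0, 0, 0, 0.2, -0.06, -0.017, 0, 0, 0, 0, 0.2, -0.06, -0.017, 0, 0, 0, 0, 0.2, -0.06, -0.017, 0, 0, 0, 0, 0.2, -0.06, -0.017, 0, 0, 0, 0, 0.2]}}

```text
time_s: 9.9
ee_pos: [503.6, 72.3, 230.0]
tool_rot: [[-0.069, 0.998, -0.001], [0.998, 0.069, 0.001], [0.001, -0.001, -1.0]]
wrist_force: [0.2, -1.3, -0.6]
opening: 0.314
grip_force: 34.7
```

Request:
{"api": "apply_moves", "payload": {"steps": [-0.06, -0.017, 0, 0, 0, 0, 0.2, -0.05, -0.014, 0, 0, 0, 0, 0.2, -0.03, -0.008, 0, 0, 0, 0, 0.2, -0.015, -0.005, 0, 0, 0, -0.03, 0.2, 0, 0, 0, 0, 0, -0.03, 0.2]}}

```text
time_s: 10.32
ee_pos: [486.9, -6.8, 229.9]
tool_rot: [[-0.162, 0.987, -0.002], [0.987, 0.162, 0.001], [0.001, -0.001, -1.0]]
wrist_force: [-1.1, 0.0, 0.1]
opening: 0.319
grip_force: 34.7
```

Request:
{"api": "apply_moves", "payload": {"steps": [0, 0, 0, 0, 0, 0, 0.2, 0, 0, 0, 0, 0, 0, 0.2, 0, 0, 0, 0, 0, 0, 0.2, 0, 0, 0, 0, 0, 0, 0.2]}}

```text
time_s: 10.65
ee_pos: [488.6, -4.6, 231.2]
tool_rot: [[-0.162, 0.987, 0.002], [0.987, 0.162, 0.002], [0.001, 0.002, -1.0]]
wrist_force: [-0.7, 0.4, -1.2]
opening: 0.315
grip_force: 34.7
```

```bash
python3 - <<'E'
from h import *
o=bot.observe();print(o["ee_pos"],o["tool_rot"].round(4),o["opening"]*85,o["grip_force"])
a=np.radians(9.4);z=np.array([0,0,-1.]);y=np.array([np.cos(a),np.sin(a),0]);R=np.c_[np.cross(y,z),y,z]
print(mv([489,-5,180],R))
i=eyes.camera_info("wrist");im=eyes.camera("wrist")
for P in([489,-5,120],np.r_[489,-5,120]+50*R[:,0],np.r_[489,-5,120]-50*R[:,0]):print(proj(i,P)*1.5625)
K=i["camera_matrix"];d=K[0,0]*25/39.6;c=-i["extrinsics"][:3,:3].T@i["extrinsics"][:3,3];print("tip depth",d,c,o["ee_pos"]-c)
s=(297.5/2.5+130,222/2.5+100);dr=np.linalg.inv(K)@[*s,1];P=i["extrinsics"][:3,:3].T@(dr*[1,-1,-1]*d)+c;print("far tip end rel tcp, tool frame",o["tool_rot"].T@(P-o["ee_pos"]))
cv2.imwrite("pics/w6.png",cv2.resize(im,(800,600),interpolation=cv2.INTER_CUBIC))
E
```

```text
[488.62391577  -4.6106653  231.16794555] [[-0.1622  0.9867  0.0015]
 [ 0.9867  0.1622  0.0016]
 [ 0.0013  0.0018 -1.    ]] 26.797365230314796 34.744146689772606
(array([-0.001 ,  0.0004,  0.1023]), array([ 0.0011, -0.0009, -0.0007]))
[389.43535555 286.00668665]
[389.41202006 194.53088394]
[389.45612521 367.42435108]
tip depth 193.68854037104734 [475.76795498  72.70786625 373.77358952] [  12.85596079  -77.31853155 -142.60564397]
far tip end rel tcp, tool frame [ 1.74097178e+01 -3.61565182e-02  4.12812691e+01]
```

View pics/w6.png

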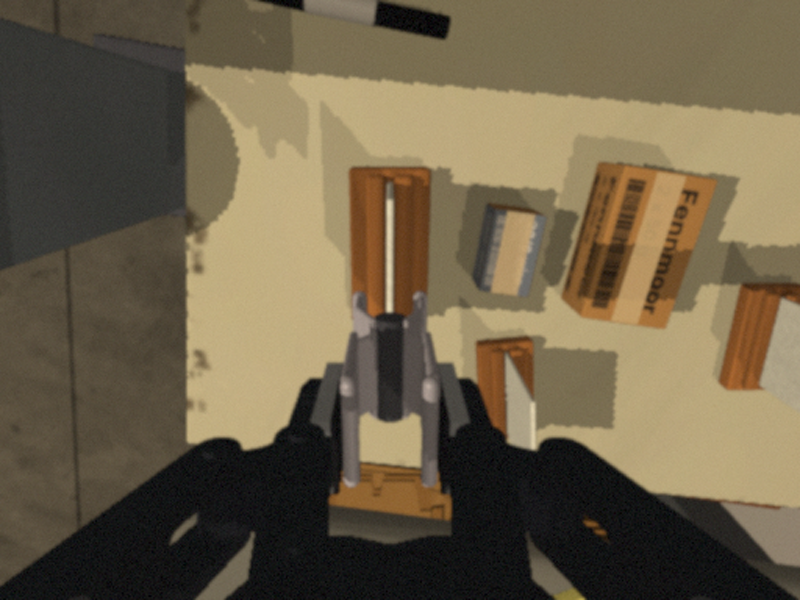

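The card edge runs along column ~389 (rows 185–315), under the middle of the jaws (tips at (360,300) and (419,300)) as predicted. Descending to just above it to measure the clip's height.

Request:
{"api": "apply_moves", "payload": {"steps": [0, 0.0004, 0.02, 0.001, -0.001, 0, 0.2, 0, 0, 0.03, 0, 0, 0, 0.2, 0, 0, 0.03, 0, 0, 0, 0.2, 0, 0, 0.02, 0, 0, 0, 0.2, 0, 0, 0.01, 0, 0, 0, 0.2]}}

```text
time_s: 11.12
ee_pos: [487.9, -4.6, 174.6]
tool_rot: [[-0.162, 0.987, -0.002], [0.987, 0.162, -0.0], [0.0, -0.002, -1.0]]
wrist_force: [-0.8, -0.3, -0.8]
opening: 0.32
grip_force: 34.7
```

Request:
{"api": "apply_moves", "payload": {"steps": [0, 0, 0, 0, 0, 0, 0.2, 0, 0, 0, 0, 0, 0, 0.2, 0, 0, 0, 0, 0, 0, 0.2, 0, 0, 0, 0, 0, 0, 0.2]}}

```text
time_s: 11.45
ee_pos: [489.9, -4.9, 177.5]
tool_rot: [[-0.162, 0.987, 0.003], [0.987, 0.162, -0.0], [-0.001, 0.003, -1.0]]
wrist_force: [0.5, -0.7, -0.4]
opening: 0.315
grip_force: 34.7
```

```bash
python3 - <<'E'
from h import *
o=bot.observe();print(o["ee_pos"],o["tool_rot"].round(4),o["opening"]*85)
s=eyes.camera("scene");w=eyes.camera("wrist")
c=proj("scene",o["ee_pos"]-[0,0,35]);x,y=int(c[0])-27,int(c[1])-40;print(x,y)
T=o["tool_rot"];e=o["ee_pos"]
for d in(12,17):
    print("pivot -y end",(proj("scene",e+T@[-21,0,d])-[x,y])*7.5,"near tip -y end",(proj("scene",e+T@[-21,-12.5,d+29])-[x,y])*7.5,"+y end",(proj("scene",e+T@[21,-12.5,d+29])-[x,y])*7.5)
A=cv2.resize(s[y:y+80,x:x+54],(405,600),interpolation=cv2.INTER_CUBIC)
B=cv2.resize(w[160:320,197:302],(394,600),interpolation=cv2.INTER_CUBIC)
cv2.imwrite("pics/c7.png",np.hstack([A,B]))
E
```

```text
[489.87479759  -4.87141894 177.48152467] [[-1.622e-01  9.867e-01  3.000e-03]
 [ 9.868e-01  1.622e-01 -2.000e-04]
 [-7.000e-04  2.900e-03 -1.000e+00]] 26.8158081239754
234 201
pivot -y end [274.83827902 290.41475546] near tip -y end [252.31822503 383.16021484] +y end [113.25055832 321.90154665]
pivot -y end [274.41292105 300.34583101] near tip -y end [252.02746768 392.35498917] +y end [113.72430656 331.27344316]
```

View pics/c7.png

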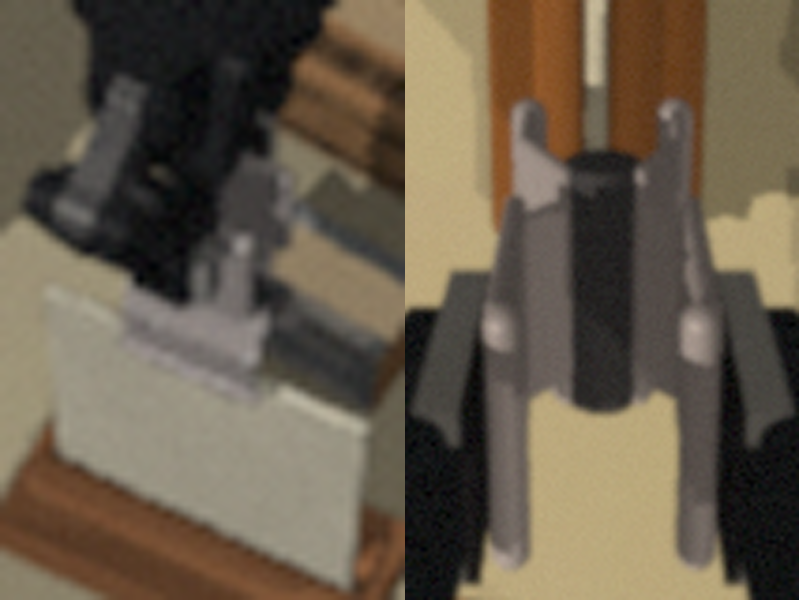

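The near lip runs (125,338) to (255,393) in the scene crop, so the pivot is 17.5 mm below the TCP. In the wrist crop the card edge is at column 596 and the jaw tips are at 528 and 675.

```bash
python3 - <<'E'
from h import *
o=bot.observe();i=eyes.camera_info("wrist");T=o["tool_rot"];e=o["ee_pos"];print(e)
f=lambda u,v:(197+(u-405+.5)/3.752-.5,160+(v+.5)/3.75-.5)
for n,u,v,z in(("card",596,40,120),("card",596,85,120),("tipL",514,112,131),("tipLr",545,112,131),("tipR",660,112,131),("tipRr",690,112,131),("pivot",602,165,160)):
    P=px2z(i,*f(u,v),z);print(n,(T.T@(P-e)).round(1),P.round(1))
print(mv([489.3,-5,148]))
E
```

```text
[489.74892199  -4.91891094 177.42053037]
card [25.2 -1.1 57.4] [484.8  19.7 120. ]
card [16.7 -1.1 57.4] [486.1  11.4 120. ]
tipL [ 15.2 -15.2  46.4] [472.4   7.6 131. ]
tipLr [15.2 -9.8 46.4] [477.7   8.5 131. ]
tipR [15.2 10.1 46.4] [497.3  11.7 131. ]
tipRr [15.2 15.3 46.5] [502.5  12.6 131. ]
pivot [16.6  0.  17.4] [487.1  11.5 160. ]
(array([ 0.    , -0.0011,  0.0588]), array([0., 0., 0.]))
```

Request:
{"api": "apply_moves", "payload": {"steps": [0.005, -0.0018, 0, 0, 0, 0, 0.2, 0, 0, 0, 0, 0, 0, 0.2, 0, 0, 0.005, 0, 0, 0, 0.2, 0, 0, 0.008, 0, 0, 0, 0.2, 0, 0, 0.008, 0, 0, 0, 0.2]}}

```text
time_s: 11.97
ee_pos: [487.9, -2.6, 165.9]
tool_rot: [[-0.162, 0.987, 0.002], [0.987, 0.162, -0.0], [-0.0, 0.002, -1.0]]
wrist_force: [0.4, -0.1, -0.2]
opening: 0.312
grip_force: 34.7
```

Request:
{"api": "apply_moves", "payload": {"steps": [0, 0, 0.008, 0, 0, 0, 0.2, 0, 0, 0.008, 0, 0, 0, 0.2, 0, 0, 0.008, 0, 0, 0, 0.2, 0, 0, 0.007, 0, 0, 0, 0.2, 0, 0, 0.004, 0, 0, 0, 0.2]}}

```text
time_s: 12.38
ee_pos: [487.6, -2.6, 148.1]
tool_rot: [[-0.162, 0.987, 0.001], [0.987, 0.162, -0.0], [-0.0, 0.0, -1.0]]
wrist_force: [0.3, -0.7, -0.5]
opening: 0.32
grip_force: 34.7
```

Request:
{"api": "apply_moves", "payload": {"steps": [0, 0, 0.002, 0, 0, 0, 0.2, 0, 0, 0, 0, 0, 0, 0.2, 0, 0, 0, 0, 0, 0, 0.2, 0, 0, 0, 0, 0, 0, 0.2, 0, 0, 0, 0, 0, 0, 0.2]}}

```text
time_s: 12.8
ee_pos: [488.2, -2.6, 148.0]
tool_rot: [[-0.162, 0.987, 0.002], [0.987, 0.162, -0.0], [-0.001, 0.002, -1.0]]
wrist_force: [-0.4, 0.3, -0.4]
opening: 0.316
grip_force: 34.7
```

Request:
{"api": "apply_moves", "payload": {"steps": [0, 0, 0, 0, 0, 0, 0.2, 0, 0, 0, 0, 0, 0, 0.2, 0, 0, 0, 0, 0, 0, 0.2, 0, 0, 0, 0, 0, 0, 0.2, 0, 0, 0, 0, 0, 0, 0.2]}}

```text
time_s: 13.22
ee_pos: [487.9, -2.6, 147.8]
tool_rot: [[-0.162, 0.987, 0.001], [0.987, 0.162, -0.0], [-0.0, 0.001, -1.0]]
wrist_force: [-0.1, -0.1, -0.6]
opening: 0.315
grip_force: 34.7
```

```bash
python3 - <<'E'
from h import *
o=bot.observe();print(o["ee_pos"],o["opening"]*85,o["grip_force"],o["wrist_force"])
s=eyes.camera("scene");i=eyes.camera_info("wrist");w=eyes.camera("wrist")
T=o["tool_rot"];e=o["ee_pos"];x,y=230,205
print("tip -y",(proj("scene",e+T@[-23.5,-12.5,46.5])-[x,y])*7.5,(proj("scene",e+T@[18.5,-12.5,46.5])-[x,y])*7.5)
A=cv2.resize(s[y:y+80,x:x+54],(405,600),interpolation=cv2.INTER_CUBIC)
B=cv2.resize(w[160:320,197:302],(394,600),interpolation=cv2.INTER_CUBIC)
cv2.imwrite("pics/c8.png",np.hstack([A,B]))
E
```

```text
[487.94065376  -2.60565301 147.77261667] 26.744189771244308 34.74127549678087 [-0.13148893 -0.07287301 -0.63979611]
tip -y [277.40972929 420.58720927] [143.43060539 360.39373125]
```

View pics/c8.png

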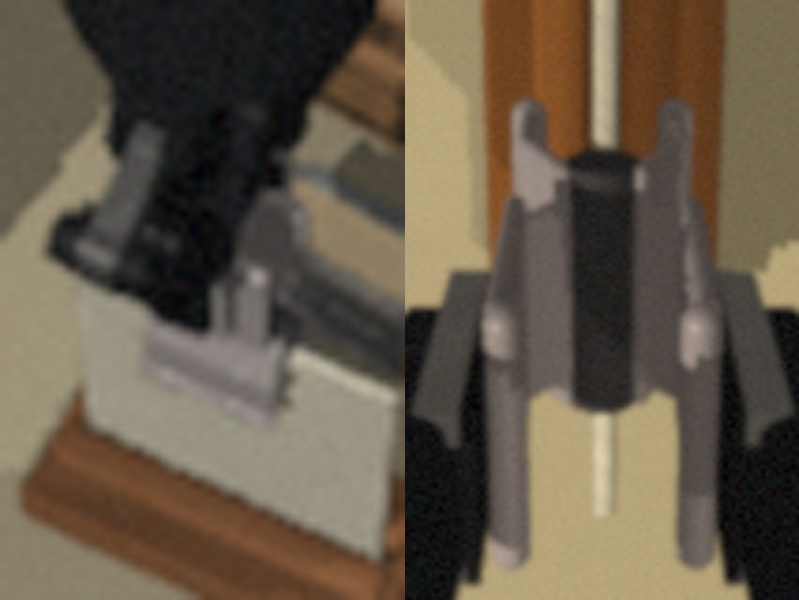

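The clip straddles the card. The card edge is at column 604 between jaw tips centred at 602, the near lip sits about 17 mm below the top edge near its middle, and wrist force is near zero. Handing in.

```bash
python3 -c "
from rig import workorder
print(workorder.finish_job())"
```

```text
the job is handed in; nothing more can be done
None
```

The job is handed in: the clip is held fully squeezed at about the middle of the largest card's top edge, with one jaw roughly 15–18 mm down on each side and no sign of contact with the card in the last views or wrist force; no verdict came back.

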